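Nest two valve parts and hold the sprung retaining arm on its stop

ROBOT

A 6-joint arm with a two-finger parallel gripper is mounted at the origin on the work surface. World frame = base frame: x ahead of the robot, y to its left, z up, the work surface at z = 0. Lengths are in m, angles in rad, forces in N, time in s.
With the tool pointing down it reaches from about 0.3 to 1 m from the base axis. Payload 5.1 kg.
Tool frame: the origin (TCP) lies at the very end of the fingers, on their centre line; the grasp point (between the pads) lies 19 mm behind it (manip.hold_point_z is the distance from the TCP to the grasp point, in m); z points along the fingers, y is the line along which they close (so a half turn about z gives the same grasp; the last joint's range is limited). The gripper opens to 95 mm and grips with 3 to 60 N. Pads are 20 mm wide; open, the fingers measure 119 mm over their backs; the gripper's body (75 mm by 180 mm) begins 59 mm behind the grasp point.
Start: joints at [-1.229, 0.124, 1.65, -0, 1.367, -0.083], TCP at [0.268, -0.592, 0.215] pointing down, gripper open.
Joint ranges: [-2.61, 2.61], [-1.02, 2.33], [0.03, 2.71], [-1.35, 4.49], [0.32, 2.68], [-2.91, 2.91]. Speed limits (rad/s): [2.57, 2.57, 3.14, 3.14, 3.14, 3.14].

INTERFACE

Orientations are given as a unit quaternion [x, y, z, w].
In Python, from workcell import manip, grab_frame gives the robot as it stands.
- The arm moves only by the tool send_rows, never from a script. Its argument "series" is one flat list of numbers, 4 for each row, row after row: the shift along the world's x, y, z in cm, then the turn about the world's z in rad. In form: [x, y, z, twist, x, y, z, twist, ...]. A call has 1 to 12 rows; each row is the pose to reach, as a shift and turn from the pose commanded when the call began; what a row does not reach only later rows make up. A row lasts 1/12 s, in which the tool goes at most 41.7 mm and 7.16 degrees, less where a joint would pass 70% of its speed; a pose out of reach is approached as far as the arm can. A call with a gripper value outside its range is refused whole. "claw" is the closure, from 0 (fully open) to 1 (shut), set as the call begins (left out, the last holds). The fingers move at their own pace and stop on an object; "grip_force" is the grip in N (left out, the last holds). Time passes only in rows, so rows that repeat a pose let the fingers close. It gives the time, the measured TCP pose, the force, the opening and the grip force at its end, in the units of the state.
- manip.state(): the state, without advancing time (a new reading comes with each control period).
- grab_frame(name): name is "scene" or "top"; returns a dict with "img" (420x560x3 uint8, blue, green, red), "fovy" (degrees; the focal length in pixels is half the picture's height over the tangent of half this angle, whatever the lens; pixels are square), "cx", "cy" (the principal point, pixels), "k1" (the pictures are not rectified: a ray, as slopes to the right and down, at radius r is drawn at 1 + k1 r^2 times it, then the intrinsics apply), "R" (3x3) and "t" (3): a world point X has camera coordinates R X + t. Camera axes: x right, y down, z forward; pixel columns grow to the right and rows downward; lengths in m; the calibration is good to about 2 mm. A picture is of the moment at which its call begins. There is no depth.
- manip.finish_job(): hands the job in; it is judged then, once.
The state is a dict: "t": time; "joint_positions": joint angles; "joint_vel": joint speeds; "effort": joint torques, N m; "ee_pos": TCP position; "orientation": TCP orientation; "force": force on the tool from outside, world axes, zero at the start; "ft_torque": the same for the moment, N m; "finger_gap": opening from 0.0 (shut) to 1.0 (fully open); "grasp_force": force on a finger pad.
Only numpy, scipy, OpenCV 4.12 (cv2) and the standard library are available. Lean on these libraries where they do the work, as an engineer would, in place of code of your own. Each camera call takes 0.05 s, during which the arm holds its last target. There are 200 camera calls.

TASK

On the injector repair bench, set the round valve body and the oblong valve block each into the nest of its own shape on the fixture, upright and fully home. Then swing the fixture's sprung retaining arm round over both parts until it is against its stop, and finish while still holding it there against its spring with the gripper's fingers: do not let go. Leave the tin, the spanner and the injector where they lie.

Things in the scene. Friction and masses are not known exactly. Their poses are not given: they have to be found in the camera images.
- round_body: Loose round steel valve body, a plain upright cylinder 42 mm in diameter and 50 mm tall with a dark disc on top and a thin dark line round its middle, 0.2 to 0.45 kg, standing on the dark rubber mat at the robot's left. Origin: centre of its underside; z up.
- valve_block: Loose oblong steel valve block, 50 mm (its x) by 30 mm (its y) by 50 mm tall, three small dark ports on top in a row along x, 0.2 to 0.4 kg, standing on the same mat. Origin: centre of its underside; z up.
- nest_round: Fixed aluminium nest block, 66 x 66 x 24 mm tall, on the fixture's base plate, with a round pocket 45 mm in diameter, 15 mm deep, chamfered 2 mm, for the round body. Origin: centre of its underside, 10 mm above the bench; pocket floor 9 mm, block top 24 mm above the origin. Axes parallel to the fixture's. It is either the near or the far nest of the row.
- nest_oblong: Fixed aluminium nest block of the same outer size, with an oblong pocket 53 mm (its x) by 33 mm (its y), 15 mm deep, chamfered 2 mm, for the valve block (either way round). Origin, heights and axes as for nest_round. It takes the other nest place of the row.
- fixture: Fixed fixture: dark steel base plate 280 x 100 x 10 mm with a round pivot body (46 mm over its coils) at the robot's end, two nests and a 14 mm square stop post (at x 190, y 20 mm, top at 82 mm). Origin: on the pivot axis at bench height; x along the row of nests (centres 75 and 143 mm from the pivot), roughly away from the robot; y left of that; z up.
- retainer (a joint): Angle of the sprung retaining arm about the pivot axis, rad, growing anticlockwise seen from above. 0: at rest, pointing 1.35 rad clockwise of the fixture's x, off to the right. 1.35: against its stop, pointing along the fixture's x over both nests. The spring always drives it back to 0: 4 N at the grip pin starts it, 8 N holds it at the stop.
- grip_pin (a point): Centre of the top of the arm's upright grip pin: dark steel, 16 mm diameter, rising 50 mm from the bar's top to 137 mm above the bench, 195 mm from the pivot axis; moves with the arm, its x outwards along the arm. The arm is an aluminium bar 24 mm wide, 207 mm long, 75 to 87 mm above the bench: it passes 6 mm over parts fully home.
- tin: Bystander: steel tin, 60 mm in diameter, 55 mm tall, loose. Origin: centre of its underside. Leave it alone.
- spanner: Bystander: steel spanner 180 mm long lying flat along its x, loose. Leave it alone.
- injector: Bystander: injector lying on its side, 30 mm square body with nozzle, 153 mm long along its x, 30 mm tall, loose. Origin: under the middle of the square body. Leave it alone.
Not all that is in view belongs to the job. Leave any yellow look-alike of the round_body alone.

How it is judged:
By the outcome, as a careful person would: the job done as asked, in the order asked, and still so for the second after the job is handed in, while the arm keeps its last pose, push and grip.
It also fails if it takes over 67 s, if anything falls off the work surface, if the arm or the gripper's body presses on something with over 40 N, if the wrist force passes 120 N, or if a joint passes its speed limit or range.

## Working session

There is one attempt and no reset: what is moved stays moved. The work goes in short steps, Python scripts to look and compute and a tool call to move; the robot and the scene stay as the last step left them, time stands still between calls to the robot, and variables do not carry over. Pictures are saved under pics/ and viewed, at most 10 in all, crops included, and the job is handed in when it is done.

Besides the shell and the picture viewer there is one more tool, called after "Call:" as a command line: name --argument value ..., lists and objects as JSON in quotes. send_rows: Moves the arm, as the interface text tells. Its arguments: {"type":"object","properties":{"series":{"type":"array"},"claw":{"type":"number"},"grip_force":{"type":"number"}},"required":["series"]}

```bash
mkdir -p pics; ls; cat > h.py <<'E'
import numpy as np, cv2
from workcell import manip, grab_frame
def grab(name,save=None):
    f=grab_frame(name); f['R']=np.array(f['R']);f['t']=np.array(f['t'])
    if save: cv2.imwrite('pics/'+save,f['img'])
    return f
def K(f):
    F=210/np.tan(np.radians(f['fovy'])/2); return F
def ray(f,u,v):
    F=K(f); d=np.array([(u-f['cx'])/F,(v-f['cy'])/F]); s=d.copy()
    for _ in range(30): s=d/(1+f['k1']*(s@s))
    return -f['R'].T@f['t'], f['R'].T@np.array([s[0],s[1],1])
def onz(f,u,v,z):
    c,d=ray(f,u,v); return c+d*(z-c[2])/d[2]
def proj(f,X):
    p=f['R']@np.array(X)+f['t']; s=p[:2]/p[2]; s=s*(1+f['k1']*(s@s)); return s*K(f)+[f['cx'],f['cy']]
E
python3 - <<'E'
from h import *
for n in('scene','top'):
    f=grab(n,n+'0.png'); print(n,f['fovy'],f['cx'],f['cy'],f['k1'],-f['R'].T@f['t'],f['R'].round(3).tolist())
s=manip.state(); print(s, manip.hold_point_z)
E
```

```text
pics
scene 49.3912379650563 275.8672081755556 212.4394419781377 -0.053751850773544864 [1.21350361 0.54447223 0.76386845] [[-0.678, 0.735, -0.016], [0.465, 0.411, -0.784], [-0.57, -0.539, -0.62]]
top 44.506299611412395 283.4052132725919 204.58079386197204 -0.02669241427994177 [ 0.37146161 -0.02485325  1.22143719] [[-0.138, -0.99, -0.001], [-0.969, 0.135, -0.205], [0.203, -0.028, -0.979]]
{'t': 0.1, 'joint_positions': array([-1.22860316e+00,  1.24445082e-01,  1.65154759e+00, -1.41304270e-05,
        1.36747650e+00, -8.25937171e-02]), 'joint_vel': array([-0.00024836, -0.00057082, -0.00279153,  0.00076127, -0.00048948,
        0.00193667]), 'effort': array([ 1.52379878e-03, -4.18875253e+01, -3.61098468e+01,  7.76942912e-02,
        4.60997864e-02, -6.84850465e-05]), 'ee_pos': array([ 0.26766031, -0.59169531,  0.2135006 ]), 'orientation': array([ 9.77528444e-01,  2.10801471e-01, -1.28304231e-04, -9.29470829e-04]), 'force': array([0.62801203, 0.52866968, 0.17335288]), 'ft_torque': array([ 0.01175164, -0.01434133,  0.04614991]), 'grasp_force': 0.0, 'finger_gap': 0.9991318688314952} 0.0188
```

View pics/scene0.png

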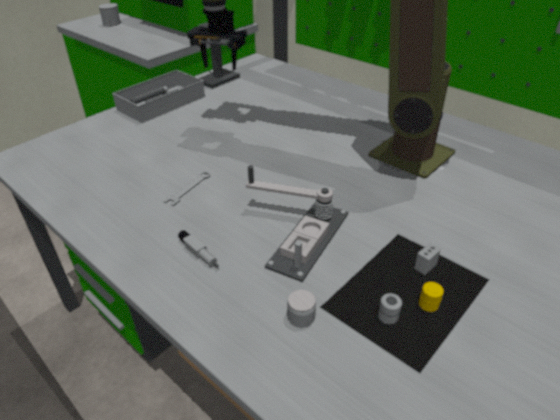

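View pics/top0.png

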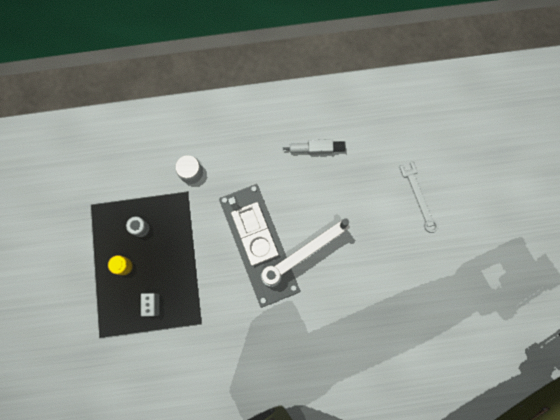

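Scene: steel round body at (390,308), yellow look-alike (431,297), block (427,259), tin (301,307). The fixture's round nest is the near one and the oblong nest the far one. Top: round body (137,226), yellow (120,265), block (149,304), tin (188,169), pivot (270,274), grip pin (344,223).
Could be taken for the round body: yellow look-alike (120,265), tin (188,169) and pivot body (270,274) in top. I choose the steel one with the dark disc at (137,226) and check it in a crop.

```bash
python3 - <<'E'
from h import *
a=cv2.imread('pics/top0.png')
c=cv2.resize(a[180:330,90:300],None,fx=3.8,fy=3.8,interpolation=cv2.INTER_CUBIC); cv2.imwrite('pics/crop1.png',c)
b=cv2.imread('pics/scene0.png')
c=cv2.resize(b[170:340,240:480],None,fx=3.3,fy=3.3,interpolation=cv2.INTER_CUBIC); cv2.imwrite('pics/crop2.png',c)
E
```

```text
(no output)
```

View pics/crop1.png

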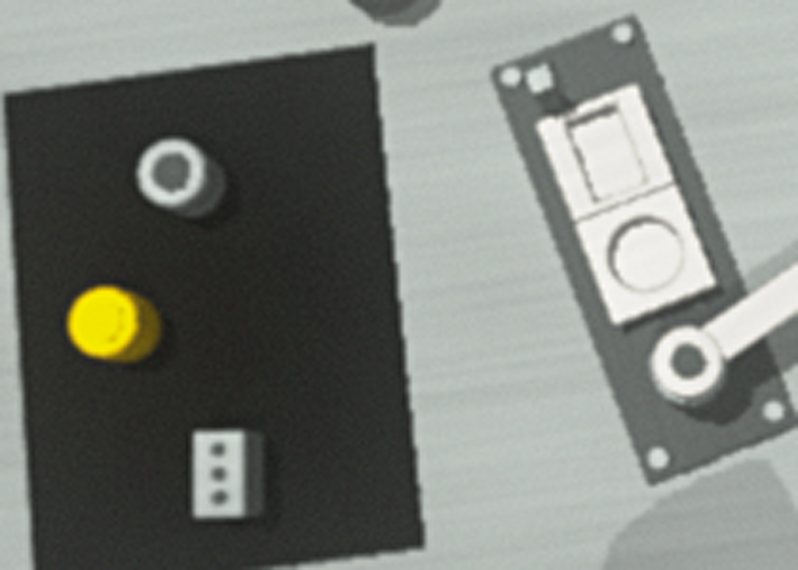

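View pics/crop2.png

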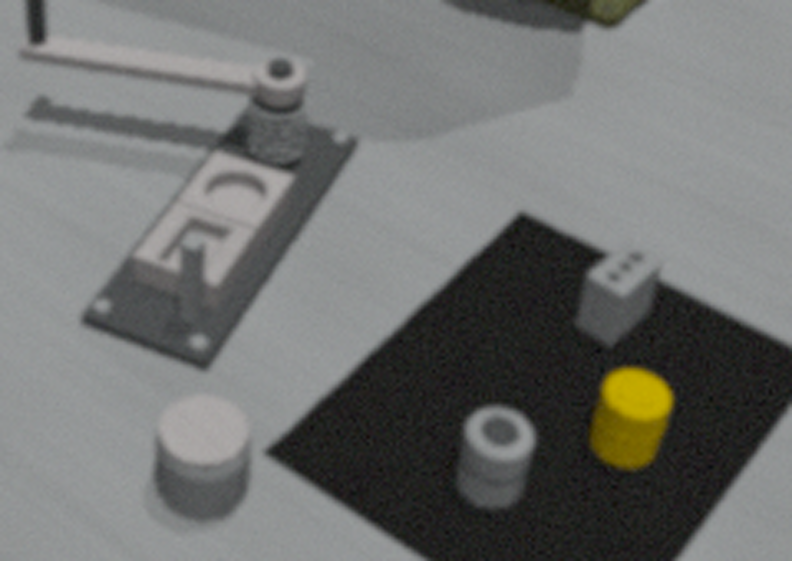

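The crop confirms the choice: a steel body with a dark disc at crop (174,174), with the yellow one apart from it at (105,322). The block's ports run in a column at crop x of about 218. The round pocket is at crop (646,256), the oblong at (608,155).

```bash
cat > m.py <<'E'
from h import *
def blob(img,box,thr,s=4):
    x0,y0,x1,y1=box; g=cv2.cvtColor(img[y0:y1,x0:x1],cv2.COLOR_BGR2GRAY)
    g=cv2.resize(g,None,fx=s,fy=s,interpolation=cv2.INTER_CUBIC); m=(g>thr).astype(np.uint8)
    cs,_=cv2.findContours(m,cv2.RETR_EXTERNAL,cv2.CHAIN_APPROX_NONE); c=max(cs,key=cv2.contourArea)
    return (c[:,0,:].astype(np.float64)+.5)/s-.5+[x0,y0]
def world(f,c,z): return np.array([onz(f,u,v,z)[:2] for u,v in c])
def rect(w):
    r=cv2.minAreaRect((w*1000).astype(np.float32)); b=cv2.boxPoints(r)
    e=b[1]-b[0],b[2]-b[1]; L=max(e,key=np.linalg.norm); a=np.arctan2(L[1],L[0])%np.pi
    return np.array(r[0]).round(1),np.array(r[1]).round(1),round(a,3),b.round(1).tolist()
E
python3 - <<'E'
from m import *
f=grab('top'); s=grab('scene'); im=f['img']; g=cv2.cvtColor(im,cv2.COLOR_BGR2GRAY)
print(g[226,120:160],g[304,135:165]); print(g[235,225:290])
for thr in(110,130,150):
    w=world(f,blob(im,(120,210,155,245),thr),.052); e=cv2.fitEllipse((w*1000).astype(np.float32)); print('round',thr,e)
    print('block',thr,rect(world(f,blob(im,(136,285,170,320),thr),.052)))
for thr in(170,190,210):
    print('nests',thr,rect(world(f,blob(im,(225,195,282,268),thr),.034)))
sg=s['img']
for thr in(90,105,120,140):
    w=world(s,blob(sg,(376,290,405,325),thr),.052); print('s round',thr,cv2.fitEllipse((w*1000).astype(np.float32)))
E
```

```text
[ 44  43  44  45  38  60 137 198 212 190 131  96  92  98  98  99  98  96
  95 129 191 211 195 144  85  62  62  64  62  45  34  36  40  40  45  43
  41  46  44  44] [ 41  44  40  38  38  85 167 198 202 194 157 110  89 102 151 194 203 199
 170 107  64  64  67  60  45  36  36  40  33  41]
[188 191 194 193 195 196 195 174 128 110 111 112 109 108 138 204 237 238
 237 235 232 220 195 186 192 198 223 234 239 240 240 241 239 239 238 237
 236 238 237 238 238 238 240 241 237 179  95  96 108 112 109 107 130 185
 199 199 199 200 197 198 199 197 199 200 199]
round 110 ((614.4520263671875, 289.7222900390625), (41.073429107666016, 41.56709289550781), 132.3500213623047)
block 110 (array([430.4, 276.6]), array([30.5, 50.7]), np.float32(3.052), [[403.70001220703125, 263.70001220703125], [454.29998779296875, 259.1000061035156], [457.0, 289.5], [406.5, 294.0]])
round 130 ((614.5599365234375, 289.8051452636719), (39.93973159790039, 40.23479461669922), 153.4565887451172)
block 130 (array([430.6, 276.6]), array([29.4, 50.1]), np.float32(3.053), [[404.29998779296875, 264.20001220703125], [454.20001220703125
[... 862 characters left out ...]
8.5, 67.69999694824219]])
nests 210 (array([528.,  11.]), array([66. , 65.5]), np.float32(0.243), [[488.1000061035156, 34.900001525878906], [503.8999938964844, -28.700000762939453], [568.0, -12.800000190734863], [552.2000122070312, 50.79999923706055]])
s round 90 ((618.6826171875, 296.13116455078125), (41.30138397216797, 47.68621063232422), 126.74925994873047)
s round 105 ((617.7846069335938, 295.4463195800781), (40.174564361572266, 42.89385223388672), 124.75321197509766)
s round 120 ((617.5139770507812, 295.39093017578125), (38.627288818359375, 39.8819465637207), 130.8271026611328)
s round 140 ((616.8914794921875, 295.1938781738281), (32.26772689819336, 33.7730598449707), 149.4833221435547)
```

```bash
python3 - <<'E'
from m import *
f=grab('top'); s=grab('scene')
print('pin top',onz(f,344.5,222.5,.137))
a=.242;R=np.array([[np.cos(a),-np.sin(a)],[np.sin(a),np.cos(a)]]);p=np.array([.561,.0191])-R@[.109,0];print('pivot',p)
print('top-plane pin->', p+R@(.195*np.array([np.cos(1.35),-np.sin(1.35)])))
# scene: dark disc & pocket features; overlay predicted points
im=cv2.resize(s['img'],None,fx=1,fy=1).copy()
def circ(c,r,z): return [np.r_[c+r*np.array([np.cos(t),np.sin(t)]),z] for t in np.linspace(0,2*np.pi,48)]
def box(c,a,l,w,z):
    Q=np.array([[np.cos(a),-np.sin(a)],[np.sin(a),np.cos(a)]]); return [np.r_[c+Q@[i*l/2,j*w/2],z] for i,j in((1,1),(1,-1),(-1,-1),(-1,1),(1,1))]
curves=[circ(np.array([.6145,.2897]),.021,.052),circ(np.array([.6145,.2897]),.021,.002),box(np.array([.4305,.2766]),3.052,.05,.03,.052),box(np.array([.561,.0191]),a,.134,.066,.034),circ(p+R@[.075,0],.0245,.034),box(p+R@[.143,0],a,.057,.037,.034),box(p+R@[.190,.02],a,.014,.014,.082)]
out=[]
for g,(x0,y0,w,h) in((f,(100,180,210,150)),(s,(245,190,210,150))):
    c=cv2.resize(g['img'][y0:y0+h,x0:x0+w],None,fx=3.7,fy=3.7,interpolation=cv2.INTER_CUBIC)
    for cu in curves:
        q=np.array([proj(g,X) for X in cu]); q=((q-[x0,y0]+.5)*3.7-.5)
        cv2.polylines(c,[np.round(q*8).astype(np.int32)],False,(0,0,255),1,cv2.LINE_AA,3)
    out.append(c)
cv2.imwrite('pics/ov_t.png',out[0]);cv2.imwrite('pics/ov_s.png',out[1])
E
```

```text
pin top [ 0.53979941 -0.17979026  0.137     ]
pivot [ 0.45517619 -0.00702129]
top-plane pin-> [ 0.54223434 -0.18150876]
```

View pics/ov_s.png

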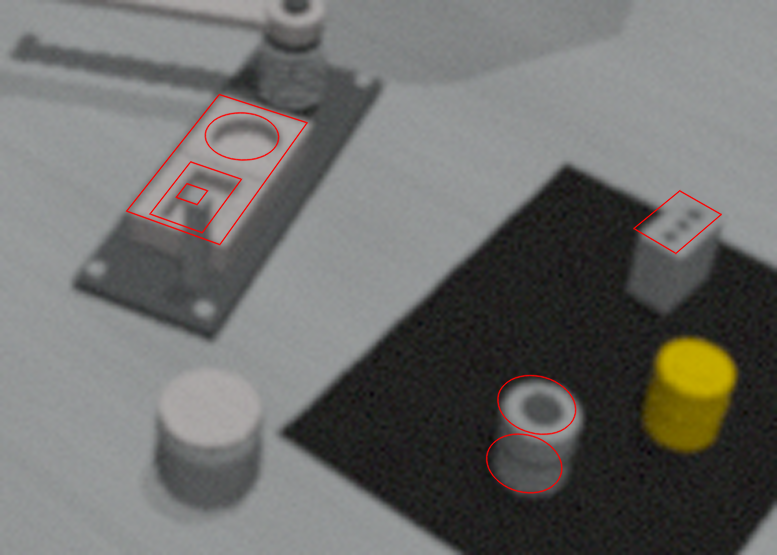

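The overlay (scene view) has the predicted outlines about 2 px left of the part tops and about 1 px off the nests. The cameras therefore disagree by about 4 mm, within twice the calibration tolerance. I will squeeze the body along two directions to find its true position and measure the camera bias from that. First I move to hover over the round body.

Call:
send_rows --series '[34.8, 88.4, -2, 1.388, 34.8, 88.4, -2, 1.388, 34.8, 88.4, -2, 1.388, 34.8, 88.4, -2, 1.388, 34.8, 88.4, -2, 1.388, 34.8, 88.4, -2, 1.388, 34.8, 88.4, -2, 1.388, 34.8, 88.4, -2, 1.388, 34.8, 88.4, -2, 1.388, 34.8, 88.4, -2, 1.388, 34.8, 88.4, -2, 1.388, 34.8, 88.4, -2, 1.388]' --claw 0.1

```text
t: 1.3
ee_pos: [0.4513, -0.1251, 0.2044]
orientation: [0.615, 0.789, 0.0, 0.001]
force: [0.7, -1.0, 0.1]
finger_gap: 0.897
grasp_force: 0.0
```

```bash
cat >> m.py <<'E'
def st():
    s=manip.state(); q=s['orientation']; print('t',round(s['t'],2),'tcp',(s['ee_pos']*1000).round(1),'yaw',round(2*np.arctan2(q[1],q[0]),3),'tilt',np.round(q[2:],4),'F',s['force'].round(1),'gap',round(s['finger_gap']*95,1),'gf',s['grasp_force'],'j',s['joint_positions'].round(2)); return s
E
python3 -c "
from m import *
st()"
```

```text
t 1.3 tcp [ 451.3 -125.1  204.4] yaw 1.817 tilt [0.0001 0.0006] F [ 0.7 -1.   0.1] gap 85.2 gf 0.0 j [-0.39 -0.29  2.05 -0.    1.37 -0.63]
```

Call:
send_rows --series '[16, 40, -5, 0, 16, 40, -5, 0, 16, 40, -5, 0, 16, 40, -5, 0, 16, 40, -5, 0, 16, 40, -5, 0, 16, 40, -5, 0, 16, 40, -5, 0, 16, 40, -5, 0, 16, 40, -5, 0, 16, 40, -5, 0, 16, 40, -5, 0]'

```text
t: 2.3
ee_pos: [0.6111, 0.2764, 0.1529]
orientation: [0.615, 0.788, -0.0, -0.001]
force: [-0.7, -0.8, 0.0]
finger_gap: 0.901
grasp_force: 0.0
```

```bash
python3 -c "
from m import *
st()"
```

```text
t 2.3 tcp [611.1 276.4 152.9] yaw 1.817 tilt [-0.0001 -0.0005] F [-0.7 -0.8  0. ] gap 85.6 gf 0.0 j [0.34 0.21 1.66 0.   1.27 0.1 ]
```

Call:
send_rows --series '[0.5, 1.6, -4, 0, 0.5, 1.6, -8, 0, 0.5, 1.6, -11, 0, 0.5, 1.6, -13, 0, 0.5, 1.6, -14, 0, 0.5, 1.6, -14, 0, 0.5, 1.6, -14, 0]'

```text
t: 2.88
ee_pos: [0.6164, 0.2884, 0.0149]
orientation: [0.617, 0.787, 0.0, 0.0]
force: [0.3, 0.6, -0.2]
finger_gap: 0.904
grasp_force: 0.0
```

Call:
send_rows --series '[0, 0, 0, 0, 0, 0, 0, 0, 0, 0, 0, 0, 0, 0, 0, 0, 0, 0, 0, 0, 0, 0, 0, 0, 0, 0, 0, 0, 0, 0, 0, 0, 0, 0, 0, 0, 0, 0, 0, 0]' --claw 1 --grip_force 10

```text
t: 3.72
ee_pos: [0.6157, 0.2889, 0.0142]
orientation: [0.617, 0.787, -0.0, -0.0]
force: [-2.3, -0.6, 2.2]
finger_gap: 0.442
grasp_force: 10.0
```

```bash
python3 -c "
from m import *
st(); f=grab('top','sq1.png')"
```

```text
t 3.72 tcp [615.7 288.9  14.2] yaw 1.813 tilt [-0.0003 -0.0002] F [-2.3 -0.6  2.2] gap 42.0 gf 10.000015988171072 j [0.36 0.37 1.71 0.   1.06 0.12]
```

Call:
send_rows --series '[0, 0, 0, 0, 0, 0, 0, 0, 0, 0, 0, 0, 0, 0, 0, 0, 0, 0, 0, 0, 0, 0, 0, 0]' --claw 0.22

```text
t: 4.27
ee_pos: [0.616, 0.2889, 0.0141]
orientation: [0.617, 0.787, 0.0, 0.0]
force: [0.9, 0.6, 0.1]
finger_gap: 0.762
grasp_force: 0.0
```

Call:
send_rows --series '[0, 0, 0.8, -0.12, 0, 0, 0.8, -0.3, 0, 0, 0.8, -0.5, 0, 0, 0.8, -0.7, 0, 0, 0.8, -0.9, 0, 0, 0.8, -1.1, 0, 0, 0.8, -1.3, 0, 0, 0.8, -1.5, 0, 0, 0.8, -1.571, 0, 0, 0.8, -1.571, 0, 0, 0.8, -1.571, 0, 0, 0.8, -1.571]'

```text
t: 5.27
ee_pos: [0.616, 0.2889, 0.0221]
orientation: [0.988, 0.155, 0.0, -0.0]
force: [0.3, 1.1, 0.9]
finger_gap: 0.782
grasp_force: 0.0
```

Call:
send_rows --series '[0, 0, 0, -0.13, 0, 0, 0, -0.13, 0, 0, 0, -0.13, 0, 0, 0, -0.13]'

```text
t: 5.6
ee_pos: [0.616, 0.2889, 0.0221]
orientation: [0.995, 0.095, -0.0, -0.0]
force: [-0.2, 0.7, 0.2]
finger_gap: 0.782
grasp_force: 0.0
```

```bash
python3 -c "
from m import *
st()"
```

```text
t 5.6 tcp [616.  288.9  22.1] yaw 0.19 tilt [-0. -0.] F [-0.2  0.7  0.2] gap 74.3 gf 0.0 j [0.36 0.36 1.71 0.   1.07 1.74]
```

Call:
send_rows --series '[0, 0, 0, 0.052, 0, 0, 0, 0.052, 0, 0, 0, 0.052]'

```text
t: 5.85
ee_pos: [0.616, 0.2889, 0.0221]
orientation: [0.993, 0.12, 0.0, -0.0]
force: [-0.0, 0.3, 0.0]
finger_gap: 0.778
grasp_force: 0.0
```

Call:
send_rows --series '[0, 0, 0, 0, 0, 0, 0, 0, 0, 0, 0, 0, 0, 0, 0, 0, 0, 0, 0, 0, 0, 0, 0, 0, 0, 0, 0, 0, 0, 0, 0, 0]' --claw 1 --grip_force 25

```text
t: 6.52
ee_pos: [0.616, 0.2892, 0.0222]
orientation: [0.993, 0.12, 0.0, -0.0]
force: [-0.5, 1.7, 0.4]
finger_gap: 0.44
grasp_force: 25.0
```

```bash
python3 -c "
from m import *
st()"
```

```text
t 6.52 tcp [616.  289.2  22.2] yaw 0.24 tilt [ 0.0001 -0.0002] F [-0.5  1.7  0.4] gap 41.8 gf 24.999320809711207 j [0.36 0.36 1.71 0.   1.07 1.69]
```

The body is centred at the TCP, (616, 289). I release it, step aside and measure the camera bias against it.

Call:
send_rows --series '[0, 0, 0, 0, 0, 0, 0, 0, 0, 0, 0, 0, 0, 0, 0, 0]' --claw 0.22

```text
t: 6.85
ee_pos: [0.616, 0.2886, 0.022]
orientation: [0.993, 0.12, -0.0, 0.0]
force: [1.1, 0.8, 1.1]
finger_gap: 0.659
grasp_force: 0.0
```

Call:
send_rows --series '[0, 0, 4, 0, 0, 0, 8, 0, 0, 0, 12, 0, 0, -4, 15, 0, 0, -8, 15, 0, 0, -12, 15, 0, 0, -16, 15, 0, 0, -20, 15, 0, 0, -24, 15, 0, 0, -25, 15, 0]'

```text
t: 7.68
ee_pos: [0.6157, 0.0338, 0.1723]
orientation: [0.993, 0.117, -0.0, 0.001]
force: [0.6, 0.3, 0.6]
finger_gap: 0.78
grasp_force: 0.0
```

```bash
python3 - <<'E'
from m import *
st(); f=grab('top','rel_t.png'); s=grab('scene','rel_s.png')
def circ(w): e=cv2.fitEllipse((w*1000).astype(np.float32)); return np.round(e[0],1),np.round(e[1],1)
for thr in(110,130,150): print('round',thr,circ(world(f,blob(f['img'],(115,205,158,248),thr),.052)))
for thr in(105,120,140): print('s',thr,circ(world(s,blob(s['img'],(370,285,410,330),thr),.052)))
f0=dict(f,img=cv2.imread('pics/top0.png'));s0=dict(s,img=cv2.imread('pics/scene0.png'))
# nest top in scene
g=cv2.cvtColor(s0['img'],cv2.COLOR_BGR2GRAY); print(g[255,265:330])
for thr in(120,135,150): print('s nests',thr,rect(world(s0,blob(s0['img'],(270,212,335,268),thr),.034)))
# round pocket rim in top: dark crescent+light floor; oblong
E
```

```text
t 7.68 tcp [615.7  33.8 172.3] yaw 0.235 tilt [-0.0001  0.0011] F [0.6 0.3 0.6] gap 74.1 gf 0.0 j [-0.03  0.08  1.77 -0.    1.29  1.3 ]
round 110 (array([616. , 286.4]), array([42.2, 42.6]))
round 130 (array([616.1, 286.5]), array([41.3, 41.4]))
round 150 (array([616.1, 286.6]), array([40.1, 40.4]))
s 105 (array([619.9, 292.5]), array([41.2, 45.2]))
s 120 (array([619.4, 292.2]), array([39.9, 42.1]))
s 140 (array([619.1, 292.1]), array([37.5, 38.2]))
[150 149 152 149 151 147 139 122  95  85  78  77  76  76  81  74  80  84
  88  92  92  90  95  93  97  97  97  98  92  86  84  85  84  86  82  84
  95 117 138 149 149 136 108  90  91  88  78  78  76  76  80  81  78  73
  76  98 125 141 150 148 150 149 148 149 150]
s nests 120 (array([562.9,   7.5]), array([169.5, 146.6]), np.float32(0.755), [[450.8999938964844, 2.700000047683716], [551.4000244140625, -104.0], [674.7999877929688, 12.199999809265137], [574.2999877929688, 118.9000015258789]])
s nests 135 (array([560.5,  21.9]), array([134.5,  67.1]), np.float32(0.242), [[487.20001220703125, 38.29999923706055], [503.29998779296875, -26.799999237060547], [633.7999877929688, 5.5], [617.7000122070312, 70.5999984741211]])
s nests 150 (array([560.3,  22.2]), array([130.7,  63.7]), np.float32(0.243), [[489.20001220703125, 37.400001525878906], [504.6000061035156, -24.399999618530273], [631.4000244140625, 7.099999904632568], [616.0999755859375, 68.9000015258789]])
```

View pics/rel_t.png

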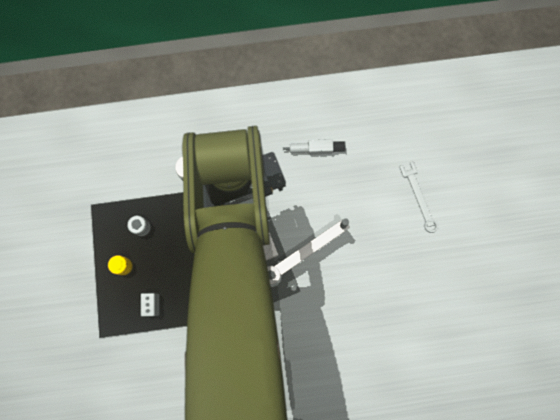

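The top picture shows the round body alone at (138,226), with the arm clear of it and the pin still at (344,223). The body's true position is (616,289), which gives a top camera bias of about (0,+2.4) mm and a scene bias of about (−3.4,−3.3) mm. The nest row centre is therefore about (560,20). I now regrasp.

Call:
send_rows --series '[0, 4, 0, 0, 0, 8, 0, 0, 0, 12, 0, 0, 0, 16, 0, 0, 0, 20, 0, 0, 0, 24, 0, 0, 0, 25, 0, 0, 0, 25, -3, 0, 0, 25, -5, 0, 0, 25, -5, 0]'

```text
t: 8.62
ee_pos: [0.612, 0.2896, 0.1162]
orientation: [0.993, 0.121, -0.005, 0.001]
force: [-1.6, 0.3, -1.7]
finger_gap: 0.783
grasp_force: 0.0
```

Call:
send_rows --series '[0, 0, -4, 0, 0, 0, -8, 0, 0, 0, -9.5, 0, 0, 0, -10, 0, 0, 0, -10, 0, 0, 0, -10, 0]'

```text
t: 9.12
ee_pos: [0.6175, 0.2896, 0.0245]
orientation: [0.993, 0.12, 0.002, -0.0]
force: [0.1, 0.5, 1.5]
finger_gap: 0.778
grasp_force: 0.0
```

Call:
send_rows --series '[0, 0, 0, 0, 0, 0, 0, 0, 0, 0, 0, 0, 0, 0, 0, 0, 0, 0, 0, 0, 0, 0, 0, 0, 0, 0, 0, 0, 0, 0, 0, 0]' --claw 1 --grip_force 25

```text
t: 9.78
ee_pos: [0.6161, 0.289, 0.0226]
orientation: [0.993, 0.12, 0.0, -0.0]
force: [-1.9, -0.7, 2.6]
finger_gap: 0.441
grasp_force: 25.0
```

Call:
send_rows --series '[0, 0, 3, 0, 0, 0, 6, 0, 0, 0, 9, 0, 0, 0, 9, 0]'

```text
t: 10.12
ee_pos: [0.6197, 0.2903, 0.1192]
orientation: [0.993, 0.12, 0.005, -0.001]
force: [1.5, 0.8, -0.6]
finger_gap: 0.44
grasp_force: 25.0
```

```bash
python3 -c "
from m import *
st()
a=.242
import numpy as np
for d in(-34,34): print(560+d*np.cos(a),20.4+d*np.sin(a))"
```

```text
t 10.12 tcp [619.7 290.3 119.2] yaw 0.24 tilt [ 0.0054 -0.0013] F [ 1.5  0.8 -0.6] gap 41.8 gf 24.99942224181723 j [ 0.36  0.26  1.66 -0.    1.21  1.69]
526.9907386738124 12.252075926994674
593.0092613261876 28.547924073005323
```

Call:
send_rows --series '[-1, -4, 1, 0, -2.3, -8, 1, 0, -3.5, -12, 1, 0, -4.8, -16, 1, 0, -6, -20, 1, 0, -7.3, -23.5, 1, 0, -8.2, -26, 0, 0, -8.9, -27.7, -1, 0, -8.9, -27.7, -3, 0, -8.9, -27.7, -4.5, 0, -8.9, -27.7, -4.5, 0, -8.9, -27.7, -4.5, 0]'

```text
t: 11.12
ee_pos: [0.5251, 0.0119, 0.065]
orientation: [0.993, 0.12, -0.002, -0.0]
force: [0.2, 0.6, -1.7]
finger_gap: 0.437
grasp_force: 25.0
```

Call:
send_rows --series '[0, 0, 0, 0, 0, 0, 0, 0, 0, 0, 0, 0]'

```text
t: 11.37
ee_pos: [0.5279, 0.0121, 0.0683]
orientation: [0.993, 0.12, 0.001, 0.0]
force: [0.0, 0.1, -3.3]
finger_gap: 0.442
grasp_force: 25.0
```

```bash
python3 - <<'E'
from m import *
S=st(); s=grab('scene','hov_s.png'); p=S['ee_pos']
c=cv2.resize(s['img'][170:290,250:400],None,fx=5,fy=5,interpolation=cv2.INTER_CUBIC)
t=np.linspace(0,2*np.pi,60)
for ctr,z,r,col in((p[:2],p[2]-.020,.021,(0,0,255)),(p[:2],.034,.0245,(255,0,0)),(p[:2],p[2]+.03,.021,(0,255,0))):
    q=np.array([proj(s,[ctr[0]+r*np.cos(a),ctr[1]+r*np.sin(a),z]) for a in t]); q=(q-[250,170]+.5)*5-.5
    cv2.polylines(c,[np.round(q*8).astype(np.int32)],False,col,1,cv2.LINE_AA,3)
cv2.imwrite('pics/hov_c.png',c)
E
```

```text
t 11.37 tcp [527.9  12.1  68.3] yaw 0.24 tilt [0.001  0.0002] F [ 0.   0.1 -3.3] gap 42.0 gf 24.99927977041807 j [-0.08 -0.01  2.05  0.    1.1   1.25]
```

View pics/hov_c.png

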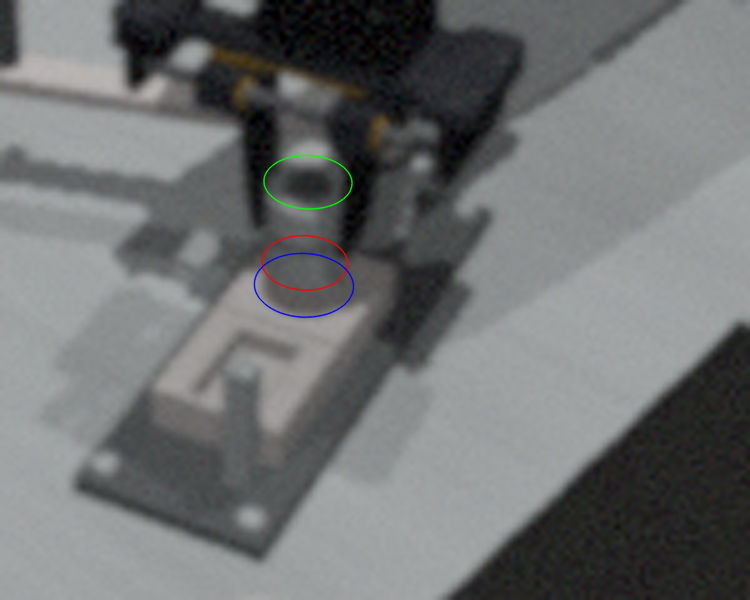

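The held body is at crop (308,260), over the round pocket and aligned with it sideways to within about 0.5 px. I shift +1 mm in y and lower partway.

Call:
send_rows --series '[0, 0.1, -0.4, 0, 0, 0.1, -0.8, 0, 0, 0.1, -1.1, 0, 0, 0.1, -1.4, 0, 0, 0.1, -1.6, 0, 0, 0.1, -1.8, 0, 0, 0.1, -1.9, 0, 0, 0.1, -2.0, 0, 0, 0.1, -2.0, 0, 0, 0.1, -2.0, 0]'

```text
t: 12.25
ee_pos: [0.527, 0.0129, 0.0472]
orientation: [0.993, 0.12, 0.0, 0.0]
force: [0.7, -0.4, -2.9]
finger_gap: 0.435
grasp_force: 25.0
```

```bash
python3 -c "
from m import *
s=st(); print(s['ft_torque'])"
```

```text
t 12.25 tcp [527.   12.9  47.2] yaw 0.24 tilt [0. 0.] F [ 0.7 -0.4 -2.9] gap 41.4 gf 24.99928823526716 j [-0.08  0.02  2.06 -0.    1.06  1.25]
[ 0.0325084   0.01883035 -0.02228164]
```

Call:
send_rows --series '[0, 0, -0.2, 0, 0, 0, -0.4, 0, 0, 0, -0.55, 0, 0, 0, -0.65, 0, 0, 0, -0.75, 0, 0, 0, -0.8, 0, 0, 0, -0.8, 0]'

```text
t: 12.83
ee_pos: [0.5272, 0.0129, 0.0416]
orientation: [0.993, 0.12, -0.001, -0.0]
force: [-7.6, -0.2, 13.3]
finger_gap: 0.439
grasp_force: 25.0
```

```bash
python3 -c "
from m import *
s=st(); print(s['ft_torque'])"
```

```text
t 12.83 tcp [527.2  12.9  41.6] yaw 0.24 tilt [-0.0006 -0.0001] F [-7.6 -0.2 13.3] gap 41.7 gf 25.00196747481823 j [-0.08  0.03  2.06 -0.    1.05  1.25]
[ 0.0937099   1.51270789 -0.04782201]
```

Call:
send_rows --series '[-0.1, 0, 0, 0, -0.1, 0, 0, 0, -0.1, 0, 0, 0]'

```text
t: 13.08
ee_pos: [0.527, 0.0129, 0.0416]
orientation: [0.993, 0.12, 0.001, 0.0]
force: [-5.0, 0.2, 9.7]
finger_gap: 0.439
grasp_force: 25.0
```

Call:
send_rows --series '[0, 0, 0.2, 0, 0, 0, 0.2, 0, 0, 0, 0.2, 0, 0, 0, 0.2, 0, 0, 0, 0.2, 0]' --claw 0.4

```text
t: 13.5
ee_pos: [0.5258, 0.0129, 0.0409]
orientation: [0.993, 0.12, -0.0, -0.0]
force: [-0.3, -0.8, -0.1]
finger_gap: 0.6
grasp_force: 0.0
```

```bash
python3 -c "
from m import *
s=st(); print(s['ft_torque'])"
```

```text
t 13.5 tcp [525.8  12.9  40.9] yaw 0.24 tilt [-0.0002 -0.    ] F [-0.3 -0.8 -0.1] gap 57.0 gf 0.0 j [-0.08  0.03  2.06  0.    1.05  1.25]
[-0.00242425  0.00808867  0.01849277]
```

Released. I rise, close the fingers and probe the top, which should be at 69 mm if the body is home.

Call:
send_rows --series '[0, 0, 1.5, 0, 0, 0, 3.5, 0, 0, 0, 4.5, 0, 0, 0, 4.5, 0]'

```text
t: 13.83
ee_pos: [0.5281, 0.0128, 0.089]
orientation: [0.993, 0.12, 0.003, 0.001]
force: [0.5, 0.3, 0.1]
finger_gap: 0.601
grasp_force: 0.0
```

Call:
send_rows --series '[0, 0, 0, 0, 0, 0, 0, 0, 0, 0, 0, 0, 0, 0, 0, 0, 0, 0, -0.5, 0, 0, 0, -1, 0, 0, 0, -1.3, 0, 0, 0, -1.5, 0, 0, 0, -1.6, 0, 0, 0, -1.7, 0, 0, 0, -1.8, 0, 0, 0, -1.8, 0]' --claw 1

```text
t: 14.83
ee_pos: [0.5263, 0.0128, 0.0693]
orientation: [0.993, 0.12, 0.0, 0.0]
force: [-2.7, -0.6, 5.8]
finger_gap: 0.008
grasp_force: 2.8
```

```bash
python3 -c "
from m import *
s=st(); print(s['ft_torque'])"
```

```text
t 14.83 tcp [526.3  12.8  69.3] yaw 0.24 tilt [0.0001 0.0001] F [-2.7 -0.6  5.8] gap 0.7 gf 2.822832990641473 j [-0.08 -0.01  2.05 -0.    1.1   1.25]
[-0.01047042  0.56072176 -0.01338077]
```

The top is at 69.3 mm, so the round body is home. Next is the valve block.

Call:
send_rows --series '[0, 0, 4, 0, 0, 0, 7, 0.1, -1.2, 3.5, 8, 0.2, -2.4, 7, 8, 0.32, -3.6, 10.5, 8, 0.44, -4.8, 14, 8, 0.56, -6, 17.5, 8, 0.68, -7.2, 21, 8, 0.8, -8.4, 24, 8, 0.92, -9.6, 26.6, 8, 1.04, -9.6, 26.6, 8, 1.16, -9.6, 26.6, 8, 1.24]' --claw 0.22

```text
t: 15.83
ee_pos: [0.4292, 0.2805, 0.1483]
orientation: [0.736, 0.677, 0.0, 0.0]
force: [-0.4, 0.3, 0.7]
finger_gap: 0.762
grasp_force: 0.0
```

Call:
send_rows --series '[0, 0, 0, 0, 0, 0, 0, 0, 0, 0, 0, 0]'

```text
t: 16.08
ee_pos: [0.4301, 0.2787, 0.1482]
orientation: [0.739, 0.673, 0.0, 0.0]
force: [0.5, 0.2, -0.4]
finger_gap: 0.778
grasp_force: 0.0
```

```bash
python3 -c "
from m import *
s=st()"
```

```text
t 16.08 tcp [430.1 278.7 148.2] yaw 1.478 tilt [0.0001 0.    ] F [ 0.5  0.2 -0.4] gap 73.9 gf 0.0 j [ 0.47 -0.13  2.02  0.    1.25  0.56]
```

Down to TCP 14 mm, squeeze along the block's length, reopen, turn a quarter, and grip.

Call:
send_rows --series '[0, 0, -4, 0, 0, 0, -8, 0, 0, 0, -11, 0, 0, 0, -13, 0, 0, 0, -13.4, 0, 0, 0, -13.4, 0, 0, 0, -13.4, 0]'

```text
t: 16.67
ee_pos: [0.431, 0.2791, 0.0153]
orientation: [0.739, 0.674, 0.001, 0.0]
force: [-0.7, 0.0, 0.2]
finger_gap: 0.778
grasp_force: 0.0
```

Call:
send_rows --series '[0, 0, 0, 0, 0, 0, 0, 0, 0, 0, 0, 0, 0, 0, 0, 0, 0, 0, 0, 0, 0, 0, 0, 0, 0, 0, 0, 0]' --claw 1 --grip_force 10

```text
t: 17.25
ee_pos: [0.4303, 0.2793, 0.0151]
orientation: [0.739, 0.674, 0.0, -0.0]
force: [-0.8, -0.1, 5.3]
finger_gap: 0.523
grasp_force: 10.0
```

Call:
send_rows --series '[0, 0, 0, 0, 0, 0, 0, 0, 0, 0, 0, 0, 0, 0, 0, 0, 0, 0, 0, 0]' --claw 0.15

```text
t: 17.67
ee_pos: [0.4298, 0.2788, 0.0139]
orientation: [0.739, 0.674, -0.0, -0.0]
force: [-0.2, -0.9, -0.5]
finger_gap: 0.813
grasp_force: 0.0
```

```bash
python3 -c "
from m import *
s=st()"
```

```text
t 17.67 tcp [429.8 278.8  13.9] yaw 1.48 tilt [-0.0002 -0.    ] F [-0.2 -0.9 -0.5] gap 77.2 gf 0.0 j [ 0.47  0.04  2.11 -0.    1.    0.56]
```

Call:
send_rows --series '[0, 0, 0.8, -0.12, 0, 0, 0.8, -0.24, 0, 0, 0.8, -0.36, 0, 0, 0.8, -0.5, 0, 0, 0.8, -0.7, 0, 0, 0.8, -0.9, 0, 0, 0.8, -1.1, 0, 0, 0.8, -1.2, 0, 0, 0.8, -1.3, 0, 0, 0.8, -1.4, 0, 0, 0.8, -1.4, 0, 0, 0.8, -1.4, 0]'

```text
invalid input
```

Call:
send_rows --series '[0, 0, 0, -0.1, 0, 0, 0, -0.171, 0, 0, 0, -0.171, 0, 0, 0, -0.171]'

```text
t: 18.0
ee_pos: [0.4299, 0.2789, 0.014]
orientation: [0.793, 0.609, -0.0, -0.0]
force: [-0.2, 0.4, -0.1]
finger_gap: 0.851
grasp_force: 0.0
```

Call:
send_rows --series '[0, 0, 0, 0, 0, 0, 0, 0, 0, 0, 0, 0, 0, 0, 0, 0, 0, 0, 0, 0, 0, 0, 0, 0, 0, 0, 0, 0, 0, 0, 0, 0, 0, 0, 0, 0]' --claw 1 --grip_force 25

```text
t: 18.75
ee_pos: [0.43, 0.2789, 0.0141]
orientation: [0.793, 0.609, 0.0, 0.0]
force: [0.4, 0.1, -0.0]
finger_gap: 0.561
grasp_force: 23.2
```

```bash
python3 -c "
from m import *
s=st()"
```

```text
t 18.75 tcp [430.  278.9  14.1] yaw 1.309 tilt [0.0001 0.    ] F [ 0.4  0.1 -0. ] gap 53.3 gf 23.190691592171788 j [ 0.47  0.04  2.11 -0.    1.    0.73]
```

One row list was miscounted and refused, so the fingers closed slightly askew. I reopen, complete the turn and grip properly, which straightens the block.

Call:
send_rows --series '[0, 0, 0, 0, 0, 0, 0, 0, 0, 0, 0, 0, 0, 0, 0, 0, 0, 0, 0.8, 0]' --claw 0.15

```text
t: 19.17
ee_pos: [0.4287, 0.2782, 0.0208]
orientation: [0.793, 0.609, -0.002, -0.0]
force: [0.1, -0.0, 0.4]
finger_gap: 0.83
grasp_force: 0.0
```

Call:
send_rows --series '[0, 0, 0, -0.12, 0, 0, 0, -0.24, 0, 0, 0, -0.36, 0, 0, 0, -0.48, 0, 0, 0, -0.6, 0, 0, 0, -0.72, 0, 0, 0, -0.84, 0, 0, 0, -0.96, 0, 0, 0, -1.08, 0, 0, 0, -1.2, 0, 0, 0, -1.32, 0, 0, 0, -1.44]'

```text
t: 20.17
ee_pos: [0.4302, 0.2791, 0.0228]
orientation: [0.998, -0.069, 0.0, -0.0]
force: [-0.4, -0.0, -0.0]
finger_gap: 0.854
grasp_force: 0.0
```

```bash
python3 -c "
from m import *
s=st()"
```

```text
t 20.17 tcp [430.2 279.1  22.8] yaw -0.137 tilt [ 0.0002 -0.0002] F [-0.4 -0.  -0. ] gap 81.2 gf 0.0 j [0.47 0.03 2.1  0.   1.01 2.18]
```

Call:
send_rows --series '[0, 0, 0, 0, 0, 0, 0, 0, 0, 0, 0, 0, 0, 0, 0, 0, 0, 0, 0, 0, 0, 0, 0, 0, 0, 0, 0, 0, 0, 0, 0, 0, 0, 0, 0, 0, 0, 0, 0, 0, 0, 0, 0, 0]' --claw 1 --grip_force 25

```text
t: 21.08
ee_pos: [0.43, 0.2789, 0.0221]
orientation: [0.998, -0.066, -0.0, -0.0]
force: [-0.8, 0.3, -0.6]
finger_gap: 0.32
grasp_force: 24.6
```

```bash
python3 -c "
from m import *
s=st()"
```

```text
t 21.08 tcp [430.  278.9  22.1] yaw -0.131 tilt [-0. -0.] F [-0.8  0.3 -0.6] gap 30.4 gf 24.606100022792816 j [0.47 0.03 2.1  0.   1.01 2.17]
```

Call:
send_rows --series '[0, 0, 3, 0, 0, 0, 6, 0, 0, 0, 9, 0, 1.8, -2.8, 10.5, 0.1, 4.1, -6.2, 11, 0.2, 6.3, -9.6, 11, 0.3, 8.6, -13, 11, 0.373, 10.8, -16.4, 11, 0.373, 13, -19.8, 11, 0.373, 15, -23, 11, 0.373, 16.2, -24.9, 10, 0.373, 16.3, -25, 8, 0.373]'

```text
t: 22.08
ee_pos: [0.597, 0.0248, 0.1044]
orientation: [0.993, 0.119, 0.003, 0.001]
force: [-0.1, -0.2, -2.4]
finger_gap: 0.315
grasp_force: 24.9
```

Call:
send_rows --series '[0, 0, -1.5, 0, 0, 0, -3, 0, 0, 0, -3.5, 0, 0, 0, -3.5, 0, 0, 0, -3.5, 0, 0, 0, -3.5, 0]'

```text
t: 22.58
ee_pos: [0.5937, 0.0291, 0.0682]
orientation: [0.993, 0.121, 0.001, 0.0]
force: [0.3, 0.1, -2.0]
finger_gap: 0.316
grasp_force: 24.9
```

```bash
python3 - <<'E'
from m import *
S=st(); s=grab('scene','hov2_s.png'); p=S['ee_pos']
c=cv2.resize(s['img'][170:290,250:400],None,fx=5,fy=5,interpolation=cv2.INTER_CUBIC)
cv2.imwrite('pics/hov2_c.png',c)
E
```

```text
t 22.58 tcp [593.7  29.1  68.2] yaw 0.242 tilt [0.0008 0.0001] F [ 0.3  0.1 -2. ] gap 30.0 gf 24.851290583610535 j [-0.04  0.14  1.9  -0.    1.11  1.29]
```

View pics/hov2_c.png

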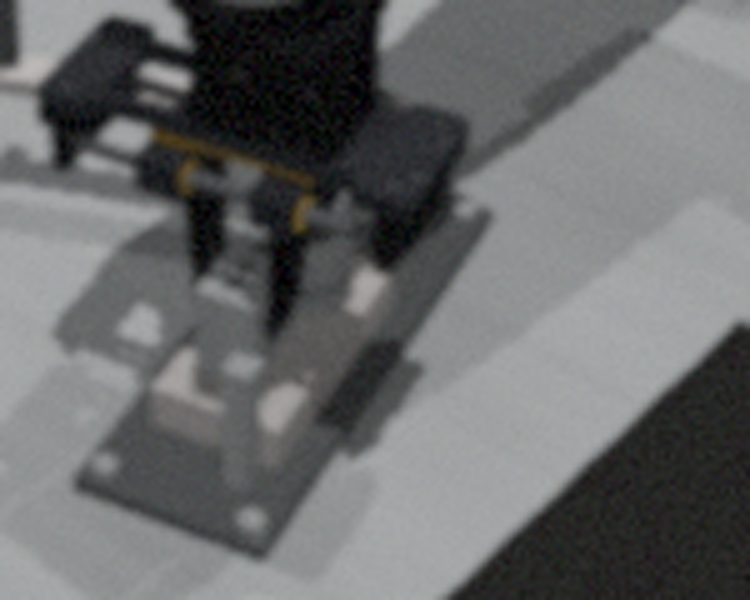

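The block hangs upright over the oblong pocket at about crop (230,340), with the post in front at (242,400). I lower it.

Call:
send_rows --series '[0, 0, -0.4, 0, 0, 0, -0.8, 0, 0, 0, -1.1, 0, 0, 0, -1.3, 0, 0, 0, -1.5, 0, 0, 0, -1.7, 0, 0, 0, -1.8, 0, 0, 0, -1.9, 0, 0, 0, -2.0, 0, 0, 0, -2.0, 0]'

```text
t: 23.47
ee_pos: [0.5929, 0.0289, 0.047]
orientation: [0.993, 0.121, -0.0, -0.0]
force: [-0.3, 0.2, -3.4]
finger_gap: 0.312
grasp_force: 24.9
```

```bash
python3 -c "
from m import *
s=st(); print(s['ft_torque'])"
```

```text
t 23.47 tcp [592.9  28.9  47. ] yaw 0.242 tilt [-0.0001 -0.    ] F [-0.3  0.2 -3.4] gap 29.7 gf 24.851388037204742 j [-0.04  0.16  1.91 -0.    1.07  1.29]
[0.06261834 0.0374546  0.02903526]
```

Call:
send_rows --series '[0, 0, -0.2, 0, 0, 0, -0.35, 0, 0, 0, -0.45, 0, 0, 0, -0.55, 0, 0, 0, -0.65, 0, 0, 0, -0.7, 0, 0, 0, -0.7, 0]'

```text
t: 24.05
ee_pos: [0.593, 0.029, 0.0411]
orientation: [0.993, 0.121, -0.0, -0.0]
force: [-4.3, 0.2, 4.7]
finger_gap: 0.314
grasp_force: 24.9
```

```bash
python3 -c "
from m import *
s=st(); print(s['ft_torque'])"
```

```text
t 24.05 tcp [593.   29.   41.1] yaw 0.242 tilt [-0.0002 -0.0001] F [-4.3  0.2  4.7] gap 29.8 gf 24.938061833381653 j [-0.04  0.17  1.91  0.    1.06  1.29]
[0.15939447 0.81018088 0.06419673]
```

On the floor at TCP 41.1 mm, as expected. I release and probe the top.

Call:
send_rows --series '[0, 0, 0.1, 0, 0, 0, 0.1, 0, 0, 0, 0.1, 0, 0, 0, 0.1, 0, 0, 0, 0.2, 0]' --claw 0.45

```text
t: 24.47
ee_pos: [0.5929, 0.0289, 0.0419]
orientation: [0.993, 0.121, -0.0, -0.0]
force: [0.1, 0.8, -0.0]
finger_gap: 0.546
grasp_force: 0.0
```

Call:
send_rows --series '[0, 0, 1.5, 0, 0, 0, 3.5, 0, 0, 0, 4.5, 0, 0, 0, 4.5, 0]'

```text
t: 24.8
ee_pos: [0.5953, 0.0288, 0.0904]
orientation: [0.993, 0.121, 0.003, 0.0]
force: [-0.1, -0.2, -0.7]
finger_gap: 0.551
grasp_force: 0.0
```

Call:
send_rows --series '[0, 0, 0, 0, 0, 0, 0, 0, 0, 0, 0, 0, 0, 0, 0, 0, 0, 0, -0.5, 0, 0, 0, -1, 0, 0, 0, -1.3, 0, 0, 0, -1.5, 0, 0, 0, -1.6, 0, 0, 0, -1.7, 0, 0, 0, -1.8, 0, 0, 0, -1.8, 0]' --claw 1

```text
t: 25.8
ee_pos: [0.5932, 0.0289, 0.0693]
orientation: [0.993, 0.121, 0.0, 0.0]
force: [-0.9, -0.4, 0.2]
finger_gap: 0.005
grasp_force: 0.0
```

```bash
python3 -c "
from m import *
s=st(); print(s['ft_torque'])"
```

```text
t 25.8 tcp [593.2  28.9  69.3] yaw 0.242 tilt [0.0002 0.    ] F [-0.9 -0.4  0.2] gap 0.4 gf 0.0 j [-0.04  0.13  1.9   0.    1.11  1.29]
[-0.00602517  0.00712492 -0.02107911]
```

The top is at or below 69.3 mm, so the block is home too. Next is the grip pin: the pivot is about (454,−5), the pin rests at about (541,−180), and its stop position is about (643.5,41.6).

Call:
send_rows --series '[0, 0, 4, 0, 0, 0, 8, 0, 0, -1, 12, -0.1, -0.8, -4.5, 13, -0.22, -1.6, -8, 13, -0.34, -2.5, -11.5, 13, -0.46, -3.4, -15, 13, -0.58, -4.3, -18.5, 13, -0.7, -5.2, -20.9, 13, -0.82, -5.2, -20.9, 13, -0.94, -5.2, -20.9, 13, -1.06, -5.2, -20.9, 13, -1.18]' --claw 0.3

```text
t: 26.8
ee_pos: [0.5407, -0.1809, 0.1993]
orientation: [0.89, -0.455, 0.0, -0.0]
force: [-0.6, 0.4, -0.5]
finger_gap: 0.695
grasp_force: 0.0
```

Call:
send_rows --series '[0, 0, 0, -0.12, 0, 0, 0, -0.17, 0, 0, 0, -0.17, 0, 0, 0, -0.17]'

```text
t: 27.13
ee_pos: [0.541, -0.1801, 0.1993]
orientation: [0.851, -0.526, 0.0, -0.0]
force: [0.4, -0.0, 0.8]
finger_gap: 0.699
grasp_force: 0.0
```

```bash
python3 - <<'E'
from m import *
S=st(); s=grab('scene','pin_s.png'); t=grab('top','pin_t.png'); p=S['ee_pos']
c=s['img'][90:220,210:400].copy()
c=cv2.resize(c,None,fx=4,fy=4,interpolation=cv2.INTER_CUBIC)
q=np.array([proj(s,[.5413+.008*np.cos(a),-.1796+.008*np.sin(a),.137]) for a in np.linspace(0,6.3,30)])
cv2.polylines(c,[np.int32(((q-[210,90]+.5)*4-.5))],False,(0,0,255),1)
q=np.array([proj(s,np.r_[p[:2],z]) for z in(p[2],.137,.09)])
cv2.polylines(c,[np.int32(((q-[210,90]+.5)*4-.5))],False,(0,255,0),1)
cv2.imwrite('pics/pin_c.png',c)
E
```

```text
t 27.13 tcp [ 541.  -180.1  199.3] yaw -1.107 tilt [ 0.0001 -0.0001] F [ 0.4 -0.   0.8] gap 66.4 gf 0.0 j [-0.42 -0.04  1.85  0.    1.34  2.26]
```

View pics/pin_c.png

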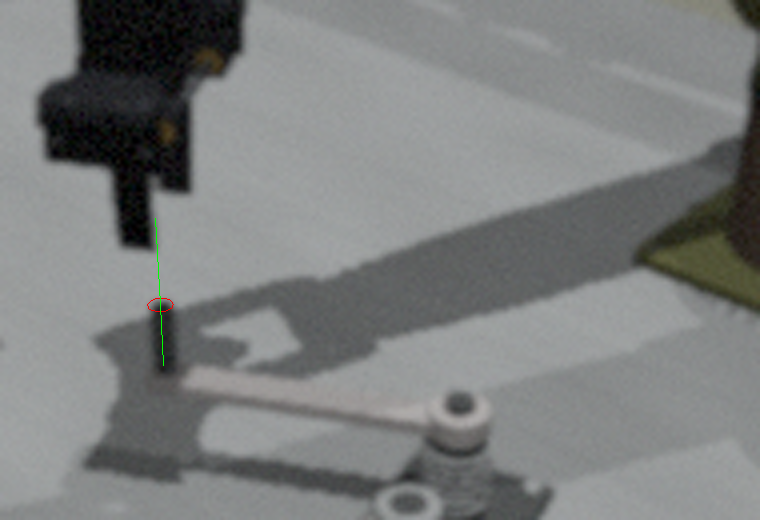

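The pin is at crop (163,335), exactly where predicted (red ellipse and green TCP line), and the fingers straddle it. I go down and grip.

Call:
send_rows --series '[0, 0, -3, 0, 0, 0, -6, 0, 0, 0, -8, 0, 0, 0, -9.5, 0, 0, 0, -10.1, 0, 0, 0, -10.1, 0, 0, 0, -10.1, 0]'

```text
t: 27.82
ee_pos: [0.5413, -0.1802, 0.0987]
orientation: [0.85, -0.526, 0.0, -0.0]
force: [0.5, -0.7, 0.8]
finger_gap: 0.699
grasp_force: 0.0
```

Call:
send_rows --series '[0, 0, 0, 0, 0, 0, 0, 0, 0, 0, 0, 0, 0, 0, 0, 0, 0, 0, 0, 0, 0, 0, 0, 0, 0, 0, 0, 0, 0, 0, 0, 0, 0, 0, 0, 0]' --claw 1 --grip_force 30

```text
t: 28.57
ee_pos: [0.5413, -0.1799, 0.0981]
orientation: [0.85, -0.526, 0.0, -0.0]
force: [2.0, 0.7, -0.4]
finger_gap: 0.161
grasp_force: 30.0
```

```bash
python3 - <<'E'
from m import *
S=st(); p=S['ee_pos'][:2]*1000; pv=np.array([454.2,-5.1]); d=p-pv; print('r',np.hypot(*d),'ang',np.arctan2(d[1],d[0]))
a0=-1.108
for k in range(1,11):
    a=a0+.135*k; print(k,((pv+195*np.array([np.cos(a),np.sin(a)])-(pv+195*np.array([np.cos(a0),np.sin(a0)])))/10).round(2),round(.135*k,3))
E
```

```text
t 28.57 tcp [ 541.3 -179.9   98.1] yaw -1.108 tilt [ 0.0003 -0.0004] F [ 2.   0.7 -0.4] gap 15.3 gf 30.00030219554901 j [-0.42  0.05  1.93  0.    1.16  2.26]
r 195.30134323644583 ang -1.108672333080549
1 [2.27 1.33] 0.135
2 [4.34 2.95] 0.27
3 [6.17 4.84] 0.405
4 [7.73 6.96] 0.54
5 [8.99 9.27] 0.675
6 [ 9.93 11.72] 0.81
7 [10.54 14.28] 0.945
8 [10.79 16.9 ] 1.08
9 [10.68 19.53] 1.215
10 [10.23 22.12] 1.35
```

Pin gripped (opening 15.3 mm, radius 195.3 mm from the pivot). I swing along the arc, 12 rows to 0.81 rad.

Call:
send_rows --series '[1.16, 0.63, 0, 0.068, 2.27, 1.33, 0, 0.135, 3.33, 2.11, 0, 0.203, 4.34, 2.95, 0, 0.27, 5.29, 3.86, 0, 0.338, 6.17, 4.84, 0, 0.405, 6.99, 5.87, 0, 0.473, 7.73, 6.96, 0, 0.54, 8.4, 8.09, 0, 0.608, 8.99, 9.27, 0, 0.675, 9.5, 10.48, 0, 0.743, 9.93, 11.72, 0, 0.81]'

```text
t: 29.57
ee_pos: [0.6401, -0.0642, 0.0981]
orientation: [0.989, -0.147, -0.0, 0.002]
force: [-1.8, -5.2, 1.7]
finger_gap: 0.164
grasp_force: 30.0
```

```bash
cat > p.py <<'E'
from m import *
S=st(); p=S['ee_pos'][:2]*1000; pv=np.array([454.2,-5.1]); d=p-pv; a=np.arctan2(d[1],d[0]); print('r',np.hypot(*d),'ret',a+1.108)
t=np.array([-np.sin(a),np.cos(a)]); r=np.array([np.cos(a),np.sin(a)]); print('Ftan',S['force'][:2]@t,'Frad',S['force'][:2]@r)
E
python3 p.py; python3 - <<'E'
import numpy as np
a0=-1.108+.81; P=lambda a:19.5*np.array([np.cos(a),np.sin(a)])
for k in range(1,10): print((P(a0+.0675*k)-P(a0)).round(2),round(.0675*k,3))
E
```

```text
t 29.57 tcp [640.1 -64.2  98.1] yaw -0.295 tilt [-0.0005  0.0016] F [-1.8 -5.2  1.7] gap 15.6 gf 30.006645619869232 j [-0.18  0.21  1.76 -0.    1.18  1.69]
r 195.00778306202452 ret 0.8003578863608132
Ftan -5.503497032591938 Frad -0.12863381160488307
[0.34 1.27] 0.068
[0.6  2.56] 0.135
[0.77 3.87] 0.203
[0.85 5.18] 0.27
[0.84 6.5 ] 0.338
[0.75 7.81] 0.405
[0.56 9.11] 0.473
[ 0.29 10.4 ] 0.54
[-0.07 11.66] 0.608
```

Call:
send_rows --series '[0.34, 1.27, 0, 0.068, 0.6, 2.56, 0, 0.135, 0.77, 3.87, 0, 0.203, 0.85, 5.18, 0, 0.27, 0.84, 6.5, 0, 0.338, 0.75, 7.81, 0, 0.405, 0.66, 8.5, 0, 0.437, 0.56, 9.11, 0, 0.473, 0.46, 9.6, 0, 0.498, 0.38, 10.0, 0, 0.52, 0.38, 10.0, 0, 0.52, 0.38, 10.0, 0, 0.52]'

```text
t: 30.57
ee_pos: [0.6448, 0.0352, 0.0981]
orientation: [0.994, 0.111, 0.001, 0.002]
force: [3.0, -6.8, -2.2]
finger_gap: 0.161
grasp_force: 30.0
```

```bash
python3 p.py
```

```text
t 30.57 tcp [644.8  35.2  98.1] yaw 0.222 tilt [0.0006 0.0019] F [ 3.  -6.8 -2.2] gap 15.3 gf 30.00616103410721 j [-0.03  0.21  1.76 -0.    1.17  1.32]
r 194.8141157297341 ret 1.3163148471919517
Ftan -7.261849049905616 Frad 1.5100069193660581
```

Call:
send_rows --series '[-0.05, 0.2, 0, 0.008, -0.09, 0.4, 0, 0.018, -0.14, 0.6, 0, 0.025, -0.16, 0.7, 0, 0.025, -0.16, 0.7, 0, 0.025, -0.16, 0.7, 0, 0.025]'

```text
t: 31.07
ee_pos: [0.6433, 0.0417, 0.0982]
orientation: [0.992, 0.123, 0.001, 0.002]
force: [2.7, -7.7, -1.8]
finger_gap: 0.163
grasp_force: 30.0
```

```bash
python3 p.py
```

```text
t 31.07 tcp [643.3  41.7  98.2] yaw 0.247 tilt [0.0007 0.0022] F [ 2.7 -7.7 -1.8] gap 15.5 gf 30.008527636528015 j [-0.02  0.21  1.76 -0.    1.17  1.31]
r 194.82316278999375 ret 1.350384453322794
Ftan -8.104420125229083 Frad 0.7862565583863106
```

Call:
send_rows --series '[-0.02, 0.1, 0, 0, -0.05, 0.2, 0, 0, -0.05, 0.2, 0, 0, -0.05, 0.2, 0, 0]'

```text
t: 31.4
ee_pos: [0.6433, 0.0419, 0.0982]
orientation: [0.992, 0.123, 0.001, 0.004]
force: [4.7, -13.1, -2.1]
finger_gap: 0.163
grasp_force: 30.0
```

```bash
python3 p.py
```

```text
t 31.4 tcp [643.3  41.9  98.2] yaw 0.246 tilt [0.001  0.0036] F [  4.7 -13.1  -2.1] gap 15.5 gf 30.024831891059875 j [-0.02  0.21  1.76 -0.01  1.17  1.31]
r 194.81425431174426 ret 1.3517285249818833
Ftan -13.880368281437807 Frad 1.41729035484429
```

The force rose from 8 to 14 N with no movement, so the arm is at its stop. I let it settle and take one last look.

Call:
send_rows --series '[0, 0, 0, 0, 0, 0, 0, 0, 0, 0, 0, 0, 0, 0, 0, 0]'

```text
t: 31.73
ee_pos: [0.6433, 0.0419, 0.0982]
orientation: [0.992, 0.123, 0.001, 0.004]
force: [4.0, -12.0, -1.8]
finger_gap: 0.159
grasp_force: 30.0
```

```bash
python3 - <<'E'
import p
from m import *
s=grab('scene'); cv2.imwrite('pics/fin.png',cv2.resize(s['img'][140:340,220:480],None,fx=3,fy=3,interpolation=cv2.INTER_CUBIC))
E
```

```text
t 31.73 tcp [643.3  41.9  98.2] yaw 0.246 tilt [0.0009 0.0036] F [  4.  -12.   -1.8] gap 15.2 gf 30.023784041404724 j [-0.02  0.21  1.76 -0.01  1.17  1.31]
r 194.8106629453234 ret 1.351680717741758
Ftan -12.637088055917781 Frad 0.9999906471997542
```

View pics/fin.png

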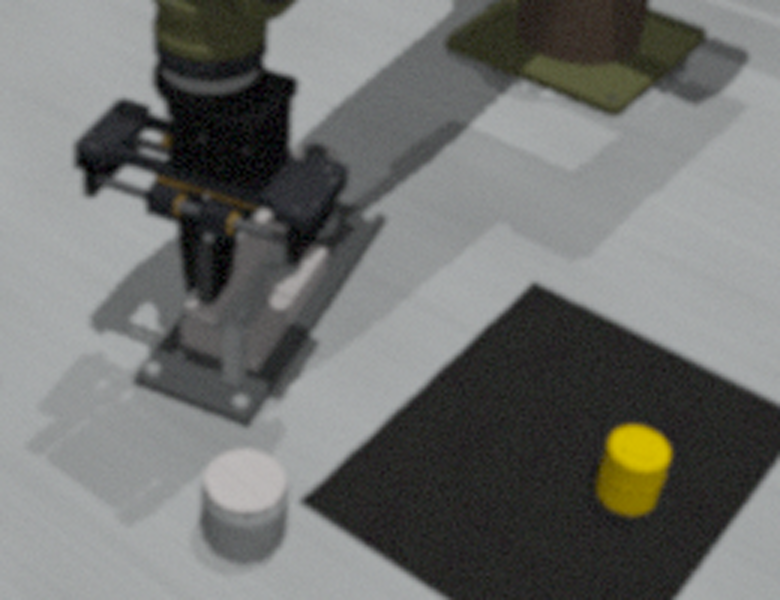

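The picture shows the arm held over both nests at crop (210,280) and against the post at (235,340). The tin and the yellow look-alike are where they were.

```bash
python3 -c "
from workcell import manip
print(manip.finish_job())"
```

```text
the job is handed in; nothing more can be done
None
```

Job handed in at about 32 s on the robot's clock: both parts are home in their nests (tops probed at 69 mm), and the retaining arm is held against its stop by the gripped pin with about 12.6 N; the tin, spanner and injector were not touched.

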